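Put the stacked containers away in their tiers

ROBOT

A 7-joint arm with a two-finger parallel gripper is mounted at the origin on the work surface. World frame = base frame: x ahead of the robot, y to its left, z up, the work surface at z = 0. Lengths are in m, angles in rad, forces in N, time in s.
With the tool pointing down it reaches from about 0.425 to 0.875 m from the base axis. Payload 8.4 kg.
Tool frame: the origin (TCP) lies midway between the tips of the shut fingers; the grasp point (between the pads) lies 19 mm behind it; z points along the fingers, y is the line along which they close (so a half turn about z gives the same grasp; the last joint's range is limited). The gripper opens to 87 mm and grips with 3 to 60 N. Pads are 19 mm wide; open, the fingers measure 117 mm over their backs; the gripper's body (75 mm by 190 mm) begins 51 mm behind the grasp point.
Start: joints at [1.052, 0.333, 0.04, 1.465, -0.013, 1.343, -0.059], TCP at [0.265, -0.594, 0.223] pointing down, gripper open.
Joint ranges: [-2.58, 2.58], [-0.38, 2.09], [-1.3, 1.39], [0.25, 2.4], [-1.5, 4.64], [0.08, 2.09], [-2.65, 2.65]. Speed limits (rad/s): [2.22, 2.22, 2.79, 2.79, 3.14, 3.14, 3.14].

INTERFACE

Orientations are given as a unit quaternion [x, y, z, w].
In Python, from plant import * gives the robot as it stands.
- The arm moves only by the tool step_arm, never from a script. Its argument "plan" is one flat list of numbers, 7 for each row, row after row: the shift along the tool's x, y, z scaled (see below), then the turn, a rotation vector about the tool's x, y, z scaled (see below), then the opening, from 0 (shut) to 1 (fully open). In form: [dx, dy, dz, ax, ay, az, fingers, dx, dy, dz, ax, ay, az, fingers, ...]. A call has 1 to 20 rows; each row shifts and turns the commanded pose from where the row before left it, along the tool's axes as they then stand; what a row does not reach is not made up. The controller multiplies each number of a shift by 0.1 m and each number of a turn by 180 degrees. A row lasts 1/10 s, in which the tool goes at most 50 mm and 8.59 degrees, less where a joint would pass 70% of its speed; a pose out of reach is approached as far as the arm can. A call with a number of a shift or a turn outside -1 to 1 is refused whole. A call with a gripper value outside its range is refused whole. The fingers move at their own pace and stop on an object; "squeeze" is the grip in N (left out, the last holds). Time passes only in rows, so rows that do not move let the fingers close. It gives the time, the measured TCP pose, the force, the opening and the grip force at its end, in the units of the state.
- state(): the state, without advancing time (a new reading comes with each control period).
- snapshot(name): name is "side" or "top" or "wrist"; returns a dict with "img" (480x640x3 uint8, blue, green, red), "camera_matrix" (3x3 intrinsics, pixels), "R" (3x3) and "t" (3): a world point X has camera coordinates R X + t. Camera axes: x right, y down, z forward; pixel columns grow to the right and rows downward; lengths in m; the calibration is good to about 2 mm. The wrist camera is an equidistant fisheye: a pixel r from the principal point sees the ray r / f radians off the axis. A picture is of the moment at which its call begins. There is no depth.
- sign_off(): hands the job in; it is judged then, once.
The state is a dict: "time_s": time; "joint_pos": joint angles; "qvel": joint speeds; "joint_efforts": joint torques, N m; "ee_pos": TCP position; "orientation": TCP orientation; "contact_force": force on the tool from outside, world axes, zero at the start; "moment": the same for the moment, N m; "finger_gap": finger opening in m; "gripper_force": force on a finger pad.
Only numpy, scipy, OpenCV 4.12 (cv2) and the standard library are available. Lean on these libraries where they do the work, as an engineer would, in place of code of your own. Each camera call takes 0.05 s, during which the arm holds its last target. There are 200 camera calls.

TASK

Unstack the two snap-lid containers and put each one away in the shelf tier that suits its height: the short one in the tier with the low headroom, the tall one in the tier with the tall headroom. Slide each in lengthwise and straight, far half under the roof board, until it is home against the stop strip at the back of the deck, then let go. Keep both upright all the time, and leave the other kitchen things where they are.

Things in the scene. Friction and masses are not known exactly. Their poses are not given: they have to be found in the camera images.
- short_tub_center (a point): Short clear plastic food container with a flat white snap lid: a plain upright box 120 long (own x) x 56 wide (own y) x 62 mm high, lid included, same footprint as the other one; 0.1 to 0.2 kg. Starts stacked on the lid of the tall one, about in line with it. Rigid lid, stays shut. This point is the centre of the box, 31 mm above its underside; z up.
- tall_tub_center (a point): Tall clear plastic food container with a flat white snap lid: a plain upright box 120 long (own x) x 56 wide (own y) x 124 mm high, lid included, same footprint as the other one; 0.18 to 0.36 kg. Starts standing on the counter with the short one loose on its lid. Rigid lid, stays shut. This point is the centre of the box, 62 mm above its underside; z up.
- low_tier_mouth (a point): Low-headroom tier (unit low_tier): point on its deck, midway across, right below the roof's front edge; x in (away from robot), y left, z up. Landing deck: x -135 to 0 mm. Bay: x 0 to 62, 101 mm wide between 12 mm side walls, headroom 80 mm, roof 12 mm thick; rear open but for the stop strip, 12 mm high, at x 62. A container against it has its centre at x 2.
- tall_tier_mouth (a point): Tall-headroom tier (unit tall_tier): point on its deck, midway across, right below the roof's front edge; x in (away from robot), y left, z up. Landing deck: x -135 to 0 mm. Bay: x 0 to 62, 101 mm wide between 12 mm side walls, headroom 150 mm, roof 12 mm thick; rear open but for the stop strip, 12 mm high, at x 62. A container against it has its centre at x 2.
- tongs: Bystander: steel kitchen tongs, 225 x 70 x 10 mm, lying across in front of the shelf units (nearer the robot), its length (own x) about along world y. Origin under its middle.
- spatula: Bystander: black spatula 280 mm long lying on the left. Origin at its underside, about its middle.
- jar: Bystander: glass jar, 56 mm wide, 100 mm high, upright behind and right of the stack. Origin at the centre of its underside.
- bowl: Bystander: white bowl 120 mm wide, 50 mm high, behind the stack. Origin at the centre of its underside.
- mug: Bystander: white mug 80 mm wide plus handle, 90 mm high, on the right. Origin at the centre of its underside.
- low_tier: Shelf tier with low headroom, its deck raised on a closed drawer. Pale oak, fixed, 125 mm wide, 177 mm high over all. From the front (robot side): open landing deck 135 mm long, nothing above or beside it, then a covered bay 62 mm deep under a roof board. Deck top 85 mm above the counter, level all the way in. Origin: on the counter, midway across, below the roof's front edge; x points in.
- tall_tier: Shelf tier with tall headroom, low deck; left or right of the other. Pale oak, fixed, 125 mm wide, 177 mm high over all. From the front (robot side): open landing deck 135 mm long, nothing above or beside it, then a covered bay 62 mm deep under a roof board. Deck top 15 mm above the counter, level all the way in. Origin: on the counter, midway across, below the roof's front edge; x points in.

How it is judged:
By the outcome, as a careful person would: the job done as asked, in the order asked, and still so for the second after the job is handed in, with the robot touching nothing.
It also fails if it takes over 72 s, if anything falls off the work surface, if the arm or the gripper's body presses on something with over 40 N, if the wrist force passes 120 N, or if a joint passes its speed limit or range.

## Working session

There is one attempt and no reset: what is moved stays moved. The work goes in short steps, Python scripts to look and compute and a tool call to move; the robot and the scene stay as the last step left them, time stands still between calls to the robot, and variables do not carry over. Pictures are saved under pics/ and viewed, at most 13 in all, crops included, and the job is handed in when it is done.

Besides the shell and the picture viewer there is one more tool, called by a JSON object that holds its "op" and its "data", one argument or row to a line. step_arm: Moves the arm, as the interface text tells. Its arguments: {"type":"object","properties":{"plan":{"type":"array","items":{"type":"number"}},"squeeze":{"type":"number"}},"required":["plan"]}

```bash
mkdir -p pics; ls; python3 - <<'E'
from plant import *
import cv2
s=state();print({k:s[k] for k in("time_s","ee_pos","orientation","finger_gap")})
for n in("side","top"):
    d=snapshot(n);cv2.imwrite(f"pics/{n}0.png",d["img"]);print(n,d["camera_matrix"],d["R"],d["t"])
E
```

```text
pics
{'time_s': 0.0, 'ee_pos': array([ 0.26470659, -0.59315241,  0.22165461]), 'orientation': array([ 9.78050418e-01,  2.08366813e-01, -2.20749206e-04, -7.75969387e-04]), 'finger_gap': 0.08702561188239079}
side [[562.47772012   0.         318.55659847]
 [  0.         562.47772012 243.09288949]
 [  0.           0.           1.        ]] [[-0.9065055  -0.42150369 -0.0241334 ]
 [-0.18508898  0.44813634 -0.8745947 ]
 [ 0.37945995 -0.78835808 -0.48425374]] [0.49459701 0.21343341 1.32578242]
top [[453.17354421   0.         325.94411633]
 [  0.         453.17354421 244.86581638]
 [  0.           0.           1.        ]] [[ 0.01395737 -0.99984388 -0.01083517]
 [-0.99753497 -0.01317824 -0.06892259]
 [ 0.06876904  0.01177044 -0.99756317]] [0.01895907 0.55557951 1.10495025]
```

View pics/side0.png

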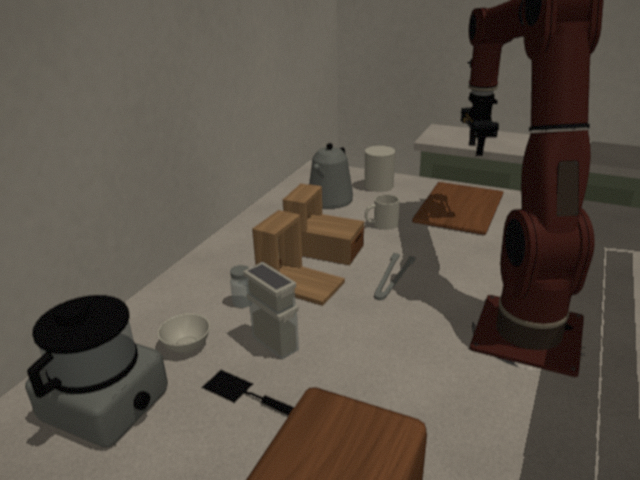

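View pics/top0.png

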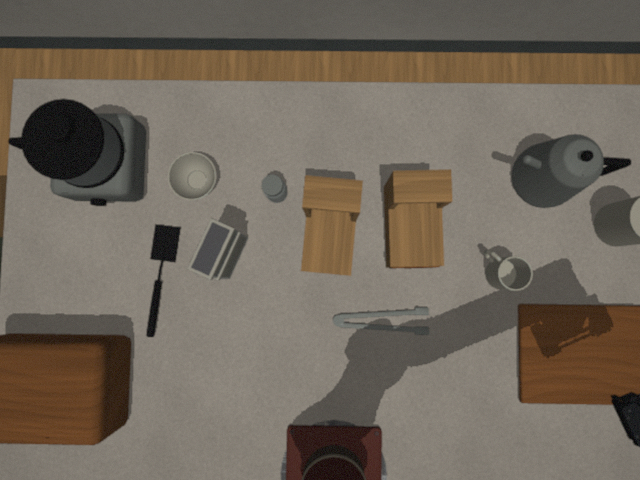

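The side view shows the stack at about (272,310), the tall tier (low deck) at (290,255) and the low tier (raised deck) at (325,225). In the top view they are at (215,248), (330,225) and (418,218), with the tongs at (385,318). I'll enlarge that region to get corner pixels.

```bash
python3 - <<'E'
import cv2
i=cv2.imread("pics/top0.png")[155:345,180:460]
i=cv2.convertScaleAbs(i,alpha=1.5)
cv2.imwrite("pics/crop0.png",cv2.resize(i,None,fx=2.85,fy=2.85,interpolation=cv2.INTER_CUBIC))
E
```

```text
(no output)
```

View pics/crop0.png

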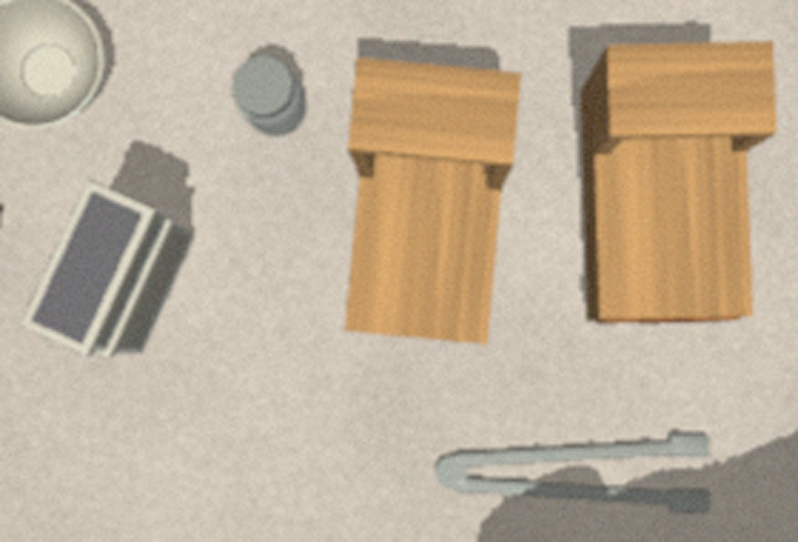

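The crop shows the stack lid corners at about (90,182), (158,211), (88,355) and (26,322). Roof and deck corners are sharp for both tiers. I'll cast rays on those.

```bash
cat > h.py <<'E'
from plant import *
import numpy as np, cv2
from scipy.spatial.transform import Rotation as Ro
def cast(d,px,z,fish=False):
    px=np.atleast_2d(np.array(px,float));K=np.array(d["camera_matrix"])
    n=(px-K[:2,2])/[K[0,0],K[1,1]]
    if fish:
        r=np.linalg.norm(n,axis=1,keepdims=True);v=np.hstack([n/np.maximum(r,1e-9)*np.sin(r),np.cos(r)])
    else: v=np.hstack([n,np.ones((len(n),1))])
    R=np.array(d["R"]);t=np.array(d["t"]);C=-R.T@t;w=v@R
    return C+w*((z-C[2])/w[:,2])[:,None]
E
python3 - <<'E'
from h import *
d=snapshot("top")
def go(n,p,z):
    c=cast(d,np.array(p)/2.85+[180,155]-.3,z)[:,:2];print(n,c.round(4).tolist(),"mean",c.mean(0).round(4));
    e=np.diff(np.vstack([c,c[:1]]),axis=0);print("  len",np.linalg.norm(e,axis=1).round(4),"ang",np.degrees(np.arctan2(e[:,1],e[:,0])).round(1))
go("tub",[(90,182),(158,211),(88,355),(26,322)],.186)
go("Troof",[(357,58),(520,73),(515,165),(350,150)],.177)
go("Tdeck",[(347,330),(488,342)],.015)
go("Lroof",[(608,45),(773,41),(775,134),(609,136)],.177)
go("Ldeck",[(598,321),(752,316)],.085)
go("tongs",[(435,470),(710,430),(710,512)],.01)
go("jar",[(263,85)],.1)
s=state();R=Ro.from_quat(s["orientation"]).as_matrix();print(R.round(3))
E
```

```text
tub [[0.5966, 0.2691], [0.5755, 0.2177], [0.4679, 0.2666], [0.4917, 0.3134]] mean [0.5329 0.2667]
  len [0.0556 0.1182 0.0525 0.1139] ang [-112.3  155.6   63.1  -22.9]
Troof [[0.6947, 0.072], [0.6846, -0.0513], [0.6146, -0.0481], [0.6244, 0.076]] mean [0.6546 0.0121]
  len [0.1237 0.0701 0.1246 0.0703] ang [-94.7 177.4  85.5  -3.3]
Tdeck [[0.491, 0.0864], [0.4823, -0.0364]] mean [0.4867 0.025 ]
  len [0.1231 0.1231] ang [-94.1  85.9]
Lroof [[0.7068, -0.1175], [0.7113, -0.2418], [0.6405, -0.243], [0.6374, -0.1186]] mean [ 0.674  -0.1802]
  len [0.1244 0.0708 0.1244 0.0694] ang [ -87.9 -179.1   91.4    0.8]
Ldeck [[0.5004, -0.1228], [0.5062, -0.248]] mean [ 0.5033 -0.1854]
  len [0.1254 0.1254] ang [-87.4  92.6]
tongs [[0.3709, 0.0082], [0.4088, -0.2298], [0.3385, -0.2297]] mean [ 0.3727 -0.1504]
  len [0.2411 0.0704 0.2401] ang [-80.9 179.9  82.2]
jar [[0.6888, 0.1531]] mean [0.6888 0.1531]
  len [0.] ang [0.]
[[ 0.913  0.408 -0.001]
 [ 0.408 -0.913  0.001]
 [-0.    -0.001 -1.   ]]
```

{"op": "step_arm", "data": {
  "plan": [0,0,-0.4,0,0,-0.0433,1,0,0,-0.4,0,0,-0.0433,1,0,0,0,0,0,-0.0433,1,0,0,0,0,0,-0.0433,1,0,0,0,0,0,-0.0433,1,0,0,0,0,0,-0.0433,1,0,0,0,0,0,-0.0433,1,0,0,0,0,0,-0.0433,1,0,0,0,0,0,-0.0433,1,0,0,0,0,0,-0.0433,1,0,0,0,0,0,-0.0433,1,0,0,0,0,0,-0.0433,1,0,0,0,0,0,-0.0433,1,0,0,0,0,0,-0.0433,1,0,0,0,0,0,-0.0433,1,0,0,0,0,0,-0.0433,1,0,0,0,0,0,-0.0433,1],
  "squeeze": 30
}}

```text
time_s: 1.85
ee_pos: [0.2648, -0.5934, 0.3021]
orientation: [0.2, 0.98, 0.0, -0.0]
contact_force: [-1.0, 0.5, 0.3]
finger_gap: 0.0869
gripper_force: 0.0
```

{"op": "step_arm", "data": {
  "plan": [-0.013,0.395,0,0,0,0,1,-0.013,0.395,0,0,0,0,1,-0.013,0.395,0,0,0,0,1,-0.013,0.395,0,0,0,0,1,-0.013,0.395,0,0,0,0,1,-0.013,0.395,0,0,0,0,1,-0.013,0.395,0,0,0,0,1,-0.013,0.395,0,0,0,0,1,-0.013,0.395,0,0,0,0,1,-0.013,0.395,0,0,0,0,1,-0.013,0.395,0,0,0,0,1]
}}

```text
time_s: 2.95
ee_pos: [0.4512, -0.1991, 0.3025]
orientation: [0.203, 0.979, -0.0, -0.0]
contact_force: [0.9, 0.3, -0.1]
finger_gap: 0.0871
gripper_force: 0.0
```

{"op": "step_arm", "data": {
  "plan": [0.091,0.385,0,0,0,0,1,0.091,0.385,0,0,0,0,1,0.091,0.385,0,0,0,0,1,0.091,0.385,0,0,0,0,1,0.091,0.385,0,0,0,0,1,0.091,0.385,0,0,0,0,1,0.091,0.385,0,0,0,0,1,0.091,0.385,0,0,0,0,1,0.091,0.385,0,0,0,0,1,0.091,0.385,0,0,0,0,1,0.091,0.385,0,0,0,0,1,0.091,0.385,0,0,0,0,1,0,0,0,0,0,0,1]
}}

```text
time_s: 4.25
ee_pos: [0.5328, 0.2727, 0.3018]
orientation: [0.2, 0.98, 0.001, -0.001]
contact_force: [-0.8, -0.3, 0.1]
finger_gap: 0.087
gripper_force: 0.0
```

```bash
python3 - <<'E'
from h import *
d=snapshot("wrist");cv2.imwrite("pics/w1.png",d["img"]);print(d["camera_matrix"]);s=state();print(s["ee_pos"],s["joint_pos"].round(2))
E
```

```text
[[371.64829954   0.         322.58313444]
 [  0.         371.64829954 234.69274966]
 [  0.           0.           1.        ]]
[0.53342349 0.26990926 0.30184535] [ 0.22  0.34 -0.97  1.43  0.27  1.52  0.42]
```

View pics/w1.png

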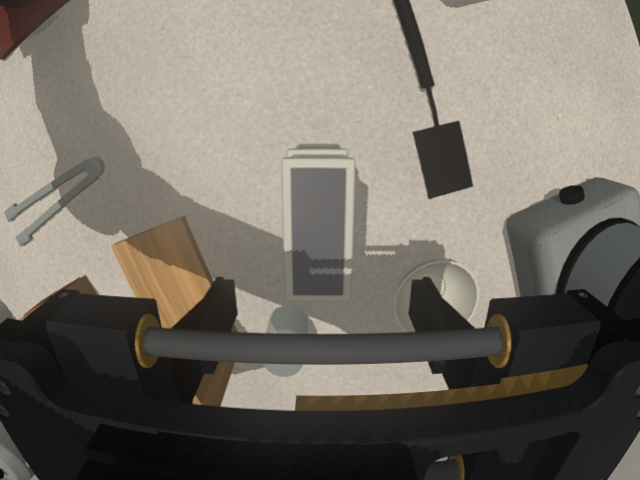

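Wrist view: the lid's corners are at (283,159), (355,158), (352,298) and (285,302), lying straight between the fingers.

```bash
python3 - <<'E'
from h import *
d=snapshot("wrist");s=state()
c=cast(d,[(283,159),(355,158),(352,299),(285,301)],.186,True);e=np.diff(np.vstack([c,c[:1]]),axis=0)
print(c.round(4),c.mean(0),np.linalg.norm(e,axis=1),np.degrees(np.arctan2(e[:,1],e[:,0])))
R=Ro.from_quat(s["orientation"]).as_matrix();p=s["ee_pos"];print(p,R.T@(c.mean(0)-p),"toolx ang",np.degrees(np.arctan2(R[1,0],R[0,0])))
print("camera",-d["R"].T@d["t"], R.T@(-d["R"].T@d["t"]-p))
t=cast(d,[(288,151),(348,150)],.124,True);print(t)
E
```

```text
[[0.4719 0.2645 0.186 ]
 [0.4924 0.3144 0.186 ]
 [0.6004 0.2689 0.186 ]
 [0.58   0.2161 0.186 ]] [0.5361886 0.2659954 0.186    ] [0.05396558 0.11718549 0.05660327 0.11849128] [  67.6124028   -22.86168312 -111.11683022  155.87457523]
[0.53408267 0.26778619 0.30199213] [-0.00280601 -0.00078492  0.11598848] toolx ang 156.6976429162589
camera [0.45642812 0.30308089 0.46410435] [ 0.08551062  0.00165954 -0.16199227]
[[0.47042699 0.26317279 0.124     ]
 [0.49116591 0.31384853 0.124     ]]
```

{"op": "step_arm", "data": {
  "plan": [-0.02,-0.01,0.3,0,0,0,1,0,0,0.4,0,0,0,1,0,0,0.4,0,0,0,1,0,0,0.3,0,0,0,1,0,0,0.12,0,0,0,1,0,0,0,0,0,0,1,0,0,0,0,0,0,0,0,0,0,0,0,0,0,0,0,0,0,0,0,0,0,0,0,0,0,0,0,0,0,0,0,0,0,0,0,0,0,0,0,0,0],
  "squeeze": 30
}}

```text
time_s: 5.55
ee_pos: [0.5363, 0.2653, 0.1511]
orientation: [0.203, 0.979, 0.0, 0.0]
contact_force: [0.9, 0.7, 3.4]
finger_gap: 0.0562
gripper_force: 29.9
```

{"op": "step_arm", "data": {
  "plan": [0,0,-0.15,0,0,0,0,0,0,-0.25,0,0,0,0,0,0,-0.3,0,0,0,0,0,0,-0.3,0,0,-0.0283,0,0,0,-0.3,0,0,-0.0283,0,0,0,-0.2,0,0,-0.0283,0,0,0,0,0,0,-0.0283,0,0,0,0,0,0,-0.0284,0,0,0,0,0,0,0,0]
}}

```text
time_s: 6.45
ee_pos: [0.5359, 0.2648, 0.3013]
orientation: [-0.018, 1.0, 0.0, -0.0]
contact_force: [0.2, 0.9, -1.2]
finger_gap: 0.056
gripper_force: 29.9
```

```bash
python3 - <<'E'
from h import *
s=state();R=Ro.from_quat(s["orientation"]).as_matrix();print(s["ee_pos"],np.degrees(np.arctan2(R[1,0],R[0,0])),s["finger_gap"],s["joint_pos"].round(2))
d=snapshot("side");cv2.imwrite("pics/s2.png",d["img"][150:420,150:450].repeat(2,0).repeat(2,1))
E
```

```text
[0.53591179 0.26482867 0.30127611] -177.8801189575931 0.05604451473091341 [ 0.28  0.36 -1.06  1.43  0.31  1.53  0.84]
```

View pics/s2.png

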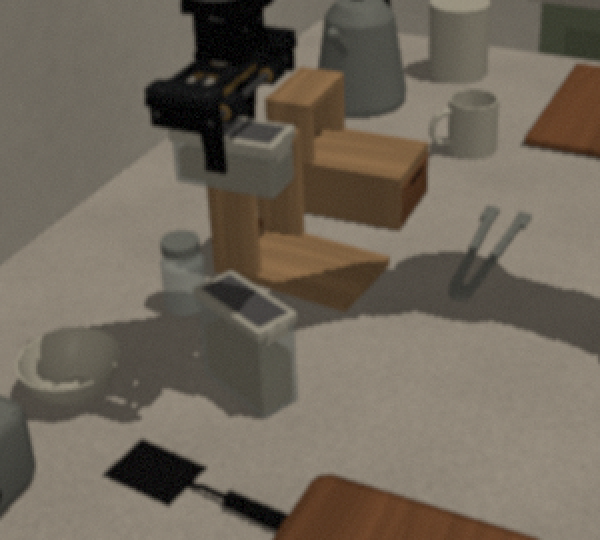

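The short tub (crop around (235,160)) is held level in the gripper. The tall one, around (250,340), still stands where it was. I'll carry the short tub over the low tier.

{"op": "step_arm", "data": {
  "plan": [-0.0137,-0.345,0,0,0,0,0,-0.0137,-0.345,0,0,0,0,0,-0.0137,-0.345,0,0,0,0,0,-0.0137,-0.345,0,0,0,0,0,-0.0137,-0.345,0,0,0,0,0,-0.0137,-0.345,0,0,0,0,0,-0.0137,-0.345,0,0,0,0,0,-0.0137,-0.345,0,0,0,0,0,-0.0137,-0.345,0,0,0,0,0,-0.0137,-0.345,0,0,0,0,0,-0.0137,-0.345,0,0,0,0,0,-0.0137,-0.345,0,0,0,0,0,-0.0137,-0.345,0,0,0,0,0,0,0,0,0,0,0,0]
}}

```text
time_s: 7.9
ee_pos: [0.5689, -0.1892, 0.2997]
orientation: [-0.012, 1.0, -0.0, -0.001]
contact_force: [-0.7, -0.2, -2.7]
finger_gap: 0.056
gripper_force: 29.9
```

```bash
python3 - <<'E'
from h import *
s=state();R=Ro.from_quat(s["orientation"]).as_matrix();p=s["ee_pos"];print(p,np.degrees(np.arctan2(R[1,0],R[0,0])))
print(R.T@(np.array([.571,-.1834,.115])-p))
d=snapshot("wrist");cv2.imwrite("pics/w2.png",d["img"])
E
```

```text
[ 0.56892457 -0.18916389  0.29973245] -178.5740567113384
[-0.00251101  0.00587924  0.18472341]
```

View pics/w2.png

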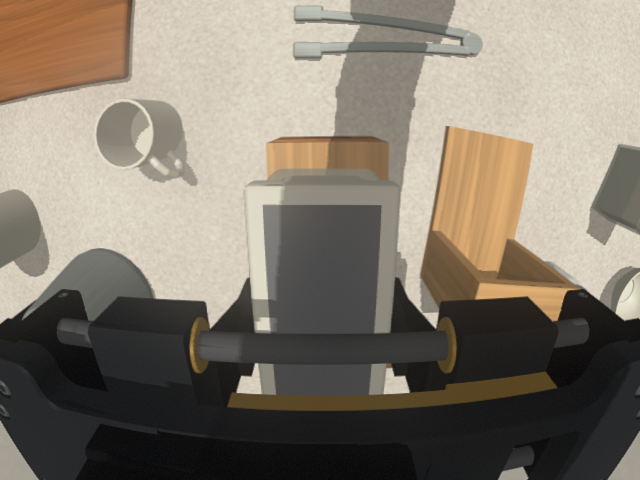

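Wrist view: the low deck's front corners are at (267,145) and (389,143). The tall deck's front corners are at (448,127) and (532,144). I'll cross-check both.

```bash
python3 - <<'E'
from h import *
d=snapshot("wrist");s=state()
for q,z in(([(267,144),(389,142)],.085),([(448,127),(532,144)],.015)):
    c=cast(d,q,z,True);print(c.round(4).tolist(),c.mean(0),np.linalg.norm(c[1]-c[0]))
print(s["ee_pos"],2*np.degrees(np.arctan2(s["orientation"][1],s["orientation"][0])))
E
```

```text
[[0.5115, -0.2434, 0.085], [0.5056, -0.1197, 0.085]] [ 0.50858433 -0.1815533   0.085     ] 0.1239234090397311
[[0.4853, -0.0332, 0.015], [0.4942, 0.0915, 0.015]] [0.48975381 0.0291647  0.015     ] 0.12503834430201105
[ 0.56952587 -0.18324171  0.30037268] 181.8181326142777
```

{"op": "step_arm", "data": {
  "plan": [-0.015,0.025,0.25,0,0,-0.003,0,0,0,0.35,0,0,0,0,0,0,0.35,0,0,0,0,0,0,0.35,0,0,0,0,0,0,0.25,0,0,0,0,0,0,0.2,0,0,0,0,0,0,0.1,0,0,0,0,0,0,0.01,0,0,0,0,0,0,0.01,0,0,0,0,0,0,0.01,0,0,0,0,0,0,0,0,0,0,0]
}}

```text
time_s: 9.1
ee_pos: [0.5717, -0.1801, 0.1134]
orientation: [-0.022, 1.0, -0.0, 0.001]
contact_force: [-0.1, -0.6, -1.3]
finger_gap: 0.056
gripper_force: 29.9
```

{"op": "step_arm", "data": {
  "plan": [0,0,0.01,0,0,0,0,0,0,0.01,0,0,0,0,0,0,0,0,0,0,0]
}}

```text
time_s: 9.4
ee_pos: [0.5716, -0.1801, 0.1119]
orientation: [-0.023, 1.0, -0.0, 0.0]
contact_force: [-4.0, 0.6, 8.1]
finger_gap: 0.0558
gripper_force: 29.9
```

{"op": "step_arm", "data": {
  "plan": [0,0,0,0,0,0,1,0,0,0,0,0,0,1,0,0,0,0,0,0,1,0,0,0,0,0,0,1,0.2,0,0,0,0,0,1,0.22,0,0,0,0,0,1,0,0,0,0,0,0,1,0,0,0,0,0,0,0,0,0,0,0,0,0,0,0,0,0,0,0,0,0,0,0,0,0,0,0,0,0,0,0,0,0,0,0],
  "squeeze": 20
}}

```text
time_s: 10.6
ee_pos: [0.5295, -0.1817, 0.1105]
orientation: [-0.023, 1.0, 0.0, 0.0]
contact_force: [0.2, 0.9, 0.1]
finger_gap: 0.0558
gripper_force: 20.0
```

```bash
python3 - <<'E'
from h import *
d=snapshot("top");cv2.imwrite("pics/t3.png",cv2.resize(cv2.convertScaleAbs(d["img"][155:300,280:480],alpha=1.5),None,fx=4,fy=4,interpolation=cv2.INTER_CUBIC))
E
```

```text
(no output)
```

View pics/t3.png

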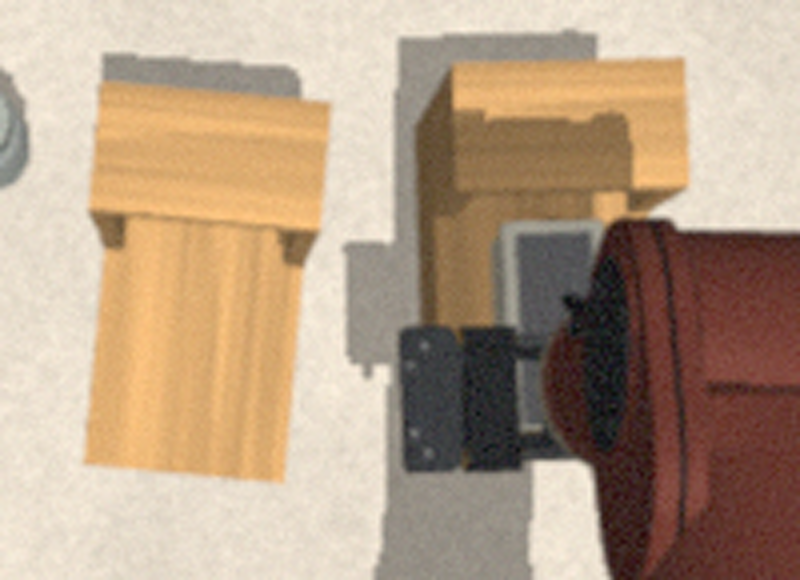

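The tub sits straight on the landing deck with its front end at about (555,225) in the crop, just short of the roof edge at row 190. Now I'll slide it in.

{"op": "step_arm", "data": {
  "plan": [-0.08,0,0,0,0,0,0,-0.1,0,0,0,0,0,0,-0.1,0,0,0,0,0,0,-0.1,0,0,0,0,0,0,-0.1,0,0,0,0,0,0,-0.08,0,0,0,0,0,0,-0.04,0,0,0,0,0,0,0,0,0,0,0,0,0]
}}

```text
time_s: 11.45
ee_pos: [0.59, -0.1789, 0.1105]
orientation: [-0.023, 1.0, 0.0, 0.0]
contact_force: [1.0, -0.0, 0.5]
finger_gap: 0.0563
gripper_force: 20.0
```

{"op": "step_arm", "data": {
  "plan": [-0.02,0,0,0,0,0,0,-0.02,0,0,0,0,0,0,-0.02,0,0,0,0,0,0,0,0,0,0,0,0,0]
}}

```text
time_s: 11.85
ee_pos: [0.5954, -0.1791, 0.1106]
orientation: [-0.022, 1.0, -0.0, 0.0]
contact_force: [0.7, 0.1, 0.1]
finger_gap: 0.0563
gripper_force: 20.0
```

{"op": "step_arm", "data": {
  "plan": [-0.015,0,0,0,0,0,0,-0.015,0,0,0,0,0,0,0,0,0,0,0,0,0]
}}

```text
time_s: 12.15
ee_pos: [0.5984, -0.1789, 0.1105]
orientation: [-0.022, 1.0, 0.0, 0.0]
contact_force: [-0.1, -0.5, -0.2]
finger_gap: 0.0558
gripper_force: 20.0
```

{"op": "step_arm", "data": {
  "plan": [-0.015,0,0,0,0,0,0,-0.015,0,0,0,0,0,0,0,0,0,0,0,0,0]
}}

```text
time_s: 12.45
ee_pos: [0.6014, -0.1787, 0.1105]
orientation: [-0.023, 1.0, 0.0, 0.0]
contact_force: [0.4, -0.2, -0.5]
finger_gap: 0.0559
gripper_force: 20.0
```

{"op": "step_arm", "data": {
  "plan": [-0.015,0,0,0,0,0,0,-0.015,0,0,0,0,0,0,0,0,0,0,0,0,0]
}}

```text
time_s: 12.75
ee_pos: [0.6033, -0.1785, 0.1105]
orientation: [-0.022, 1.0, 0.0, -0.001]
contact_force: [-6.0, 0.5, 3.3]
finger_gap: 0.056
gripper_force: 20.0
```

{"op": "step_arm", "data": {
  "plan": [-0.015,0,0,0,0,0,0,-0.015,0,0,0,0,0,0,0,0,0,0,0,0,0]
}}

```text
time_s: 13.05
ee_pos: [0.6037, -0.1785, 0.1103]
orientation: [-0.022, 1.0, -0.0, -0.004]
contact_force: [-17.6, 1.6, 12.3]
finger_gap: 0.0561
gripper_force: 20.0
```

It's home: the force rose at x=0.603. I'll relax 3 mm, let go and rise.

{"op": "step_arm", "data": {
  "plan": [0.03,0,0,0,0,0,0,0,0,0,0,0,0,0,0,0,0,0,0,0,1,0,0,0,0,0,0,1,0,0,0,0,0,0,1,0,0,0,0,0,0,1,0,0,-0.3,0,0,0,1,0,0,-0.4,0,0,0,1,0,0,-0.4,0,0,0,1,0,0,-0.4,0,0,0,1,0,0,0,0,0,0,1]
}}

```text
time_s: 14.15
ee_pos: [0.6067, -0.1783, 0.2667]
orientation: [-0.023, 1.0, -0.001, 0.004]
contact_force: [0.3, 0.3, 0.2]
finger_gap: 0.0872
gripper_force: 0.0
```

```bash
python3 - <<'E'
from h import *
d=snapshot("wrist");cv2.imwrite("pics/w4.png",d["img"][:330])
s=state();print(s["ee_pos"])
E
```

```text
[ 0.60570844 -0.17840352  0.26361871]
```

View pics/w4.png

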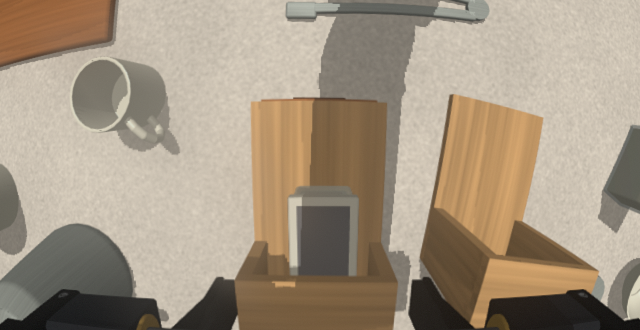

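The short tub stands in the bay, straight. Its near lid edge is at (289,196) to (358,194), the deck front at (252,101) to (386,101), and the roof front at row 278.

```bash
python3 - <<'E'
from h import *
d=snapshot("wrist");s=state()
for n,q,z in(("deckfront",[(252,101),(386,101)],.085),("tub near",[(289,196),(358,194)],.147),("rooffront",[(236,279),(396,277)],.177),("Tdeck",[(452,95),(542,118)],.015)):
    c=cast(d,q,z,True);print(n,c.round(4).tolist(),c.mean(0).round(4))
R=Ro.from_quat(s["orientation"]).as_matrix();p=s["ee_pos"];print(p,np.degrees(np.arctan2(R[1,0],R[0,0])))
E
```

```text
deckfront [[0.5079, -0.2471, 0.085], [0.5026, -0.1258, 0.085]] [ 0.5052 -0.1865  0.085 ]
tub near [[0.5821, -0.2053, 0.147], [0.5781, -0.1526, 0.147]] [ 0.5801 -0.1789  0.147 ]
rooffront [[0.6402, -0.2418, 0.177], [0.6328, -0.1225, 0.177]] [ 0.6365 -0.1822  0.177 ]
Tdeck [[0.4838, -0.0388, 0.015], [0.493, 0.0848, 0.015]] [0.4884 0.023  0.015 ]
[ 0.60474559 -0.17853515  0.26144808] -177.42263764294125
```

{"op": "step_arm", "data": {
  "plan": [0.0377,0.343,-0.3,0,0,0,1,0.0377,0.343,0,0,0,0,1,0.0377,0.343,0,0,0,0,1,0.0377,0.343,0,0,0,0,1,0.0377,0.343,0,0,0,0,1,0.0377,0.343,0,0,0,0,1,0.0377,0.343,0,0,0,0,1,0.0377,0.343,0,0,0,0,1,0.0377,0.343,0,0,0,0,1,0.0377,0.343,0,0,0,0,1,0.0377,0.343,0,0,0,0,1,0.0377,0.343,0,0,0,0,1,0.0377,0.343,0,0,0,0,1,0,0,0,0,0,0.0288,1,0,0,0,0,0,0.0288,1,0,0,0,0,0,0.0288,1,0,0,0,0,0,0.0288,1,0,0,0,0,0,0.0288,1,0,0,0,0,0,0,1]
}}

```text
time_s: 16.15
ee_pos: [0.5348, 0.2643, 0.2892]
orientation: [0.203, 0.979, -0.001, -0.001]
contact_force: [-0.5, 0.4, 0.7]
finger_gap: 0.087
gripper_force: 0.0
```

```bash
python3 - <<'E'
from h import *
d=snapshot("wrist");cv2.imwrite("pics/w5.png",d["img"][:400]);s=state()
R=Ro.from_quat(s["orientation"]).as_matrix();p=s["ee_pos"];print(p,np.degrees(np.arctan2(R[1,0],R[0,0])),R.T@(np.array([.536,.265,.094])-p))
E
```

```text
[0.5348709  0.26435445 0.28939123] 156.76837841192614 [-0.00098195  0.00128333  0.19538888]
```

View pics/w5.png

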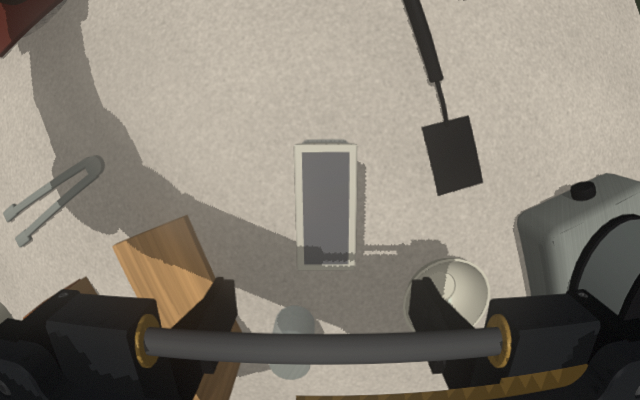

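The tall lid's corners are at about (294,145), (356,144), (353,266) and (297,269), still in line with the gripper.

```bash
python3 - <<'E'
from h import *
d=snapshot("wrist");s=state()
c=cast(d,[(294,145),(356,144),(353,266),(297,269)],.124,True);e=np.diff(np.vstack([c,c[:1]]),axis=0)
print(c.mean(0),np.linalg.norm(e,axis=1),np.degrees(np.arctan2(e[:,1],e[:,0])))
R=Ro.from_quat(s["orientation"]).as_matrix();p=s["ee_pos"];print(p,R.T@(c.mean(0)-p))
E
```

```text
[0.53234491 0.26816211 0.124     ] [0.05435855 0.11494833 0.05368392 0.11711953] [  67.79974     -23.30968324 -109.86968676  157.06269029]
[0.53491846 0.26444616 0.28961478] [0.00368428 0.0025622  0.16561566]
```

{"op": "step_arm", "data": {
  "plan": [0.03,0.02,0.35,0,0,0,1,0,0,0.4,0,0,0,1,0,0,0.4,0,0,0,1,0,0,0.4,0,0,0,1,0,0,0.3,0,0,0,1,0,0,0.1,0,0,0,1,0,0,0,0,0,0,1,0,0,0,0,0,0,0,0,0,0,0,0,0,0,0,0,0,0,0,0,0,0,0,0,0,0,0,0,0,0,0,0,0,0,0,0,0,0,0,0,0,0],
  "squeeze": 45
}}

```text
time_s: 17.55
ee_pos: [0.5335, 0.2678, 0.0961]
orientation: [0.202, 0.979, 0.0, 0.0]
contact_force: [0.6, -0.0, 4.4]
finger_gap: 0.0554
gripper_force: 45.0
```

{"op": "step_arm", "data": {
  "plan": [0,0,-0.1,0,0,0,0,0,0,-0.2,0,0,0,0,0,0,-0.3,0,0,0,0,0,0,-0.4,0,0,0,0,0,0,-0.4,0,0,-0.0263,0,0,0,-0.3,0,0,-0.0263,0,0,0,-0.2,0,0,-0.0263,0,0,0,-0.1,0,0,-0.0263,0,0,0,0,0,0,0,0,-0.03,-0.2,0,0,0,0,0,-0.05,-0.33,0,0,0,0,0,-0.05,-0.33,0,0,0,0,0,-0.05,-0.34,0,0,0,0,0,-0.05,-0.34,0,0,0,0,0,-0.05,-0.33,0,0,0,0,0,-0.05,-0.33,0,0,0,0,0,-0.03,-0.25,0,0,0,0,0,0,0,0,0,0,0,0,0,0,0,0,0,0,0]
}}

```text
time_s: 19.45
ee_pos: [0.5498, 0.0203, 0.2949]
orientation: [0.04, 0.999, 0.0, -0.001]
contact_force: [-0.5, 0.4, -1.3]
finger_gap: 0.0558
gripper_force: 45.0
```

```bash
python3 - <<'E'
from h import *
d=snapshot("wrist");cv2.imwrite("pics/w6.png",d["img"][:420]);s=state()
R=Ro.from_quat(s["orientation"]).as_matrix();p=s["ee_pos"];print(p,np.degrees(np.arctan2(R[1,0],R[0,0])),R.T@(np.array([.5512,.02,.114])-p),s["finger_gap"])
E
```

```text
[0.5498436  0.02142937 0.29512226] 175.5459121534282 [-0.00161578 -0.00141608  0.18112024] 0.05556814485027584
```

View pics/w6.png

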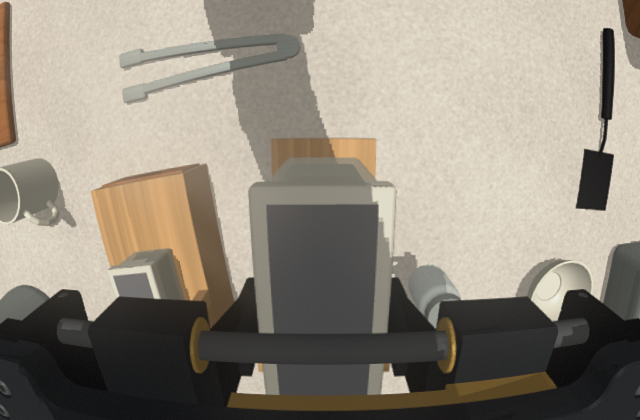

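The tub is level and centred over the tall tier's deck, whose front edge is at (271,139) to (377,138). The short tub is visible in its bay at (140,275). Lowering now.

{"op": "step_arm", "data": {
  "plan": [-0.01,-0.01,0.25,0,0,0,0,0,0,0.35,0,0,0,0,0,0,0.35,0,0,0,0,0,0,0.35,0,0,0,0,0,0,0.25,0,0,0,0,0,0,0.15,0,0,0,0,0,0,0.08,0,0,0,0,0,0,0.015,0,0,0,0,0,0,0.015,0,0,0,0,0,0,0,0,0,0,0]
}}

```text
time_s: 20.5
ee_pos: [0.5518, 0.0197, 0.1155]
orientation: [0.038, 0.999, -0.0, 0.001]
contact_force: [-0.5, -0.6, -3.2]
finger_gap: 0.0558
gripper_force: 45.0
```

{"op": "step_arm", "data": {
  "plan": [0,0,0.01,0,0,0,0,0,0,0.01,0,0,0,0,0,0,0,0,0,0,0]
}}

```text
time_s: 20.8
ee_pos: [0.5512, 0.0195, 0.1127]
orientation: [0.039, 0.999, -0.0, 0.0]
contact_force: [-0.6, 0.9, -2.0]
finger_gap: 0.0557
gripper_force: 45.0
```

{"op": "step_arm", "data": {
  "plan": [0,0,0.01,0,0,0,0,0,0,0.01,0,0,0,0,0,0,0,0,0,0,0]
}}

```text
time_s: 21.1
ee_pos: [0.5513, 0.0196, 0.1111]
orientation: [0.038, 0.999, -0.0, 0.0]
contact_force: [-2.3, -0.6, 4.5]
finger_gap: 0.056
gripper_force: 45.0
```

{"op": "step_arm", "data": {
  "plan": [0,0,0,0,0,0,1,0,0,0,0,0,0,1,0,0,0,0,0,0,1,0,0,0,0,0,0,1,0.2,0,0,0,0,0,1,0.22,0,0,0,0,0,1,0,0,0,0,0,0,1,0,0,0,0,0,0,0,0,0,0,0,0,0,0,0,0,0,0,0,0,0,0,0,0,0,0,0,0,0,0,0,0,0,0,0],
  "squeeze": 25
}}

```text
time_s: 22.3
ee_pos: [0.5095, 0.0229, 0.1105]
orientation: [0.038, 0.999, 0.0, -0.0]
contact_force: [-0.2, 0.7, -1.1]
finger_gap: 0.056
gripper_force: 25.0
```

{"op": "step_arm", "data": {
  "plan": [-0.08,0,0,0,0,0,0,-0.1,0,0,0,0,0,0,-0.1,0,0,0,0,0,0,-0.1,0,0,0,0,0,0,-0.1,0,0,0,0,0,0,-0.08,0,0,0,0,0,0,-0.04,0,0,0,0,0,0,0,0,0,0,0,0,0]
}}

```text
time_s: 23.1
ee_pos: [0.5699, 0.0183, 0.1105]
orientation: [0.039, 0.999, 0.0, 0.0]
contact_force: [2.1, -0.7, 0.6]
finger_gap: 0.0558
gripper_force: 25.0
```

{"op": "step_arm", "data": {
  "plan": [-0.015,0,0,0,0,0,0,-0.015,0,0,0,0,0,0,-0.015,0,0,0,0,0,0,0,0,0,0,0,0,0]
}}

```text
time_s: 23.5
ee_pos: [0.5737, 0.0177, 0.1106]
orientation: [0.038, 0.999, -0.0, 0.0]
contact_force: [0.3, 0.5, 0.8]
finger_gap: 0.0557
gripper_force: 25.0
```

{"op": "step_arm", "data": {
  "plan": [-0.015,0,0,0,0,0,0,-0.015,0,0,0,0,0,0,0,0,0,0,0,0,0]
}}

```text
time_s: 23.8
ee_pos: [0.5769, 0.0175, 0.1105]
orientation: [0.039, 0.999, 0.0, 0.0]
contact_force: [0.4, 0.2, -0.1]
finger_gap: 0.0561
gripper_force: 25.0
```

{"op": "step_arm", "data": {
  "plan": [-0.015,0,0,0,0,0,0,-0.015,0,0,0,0,0,0,0,0,0,0,0,0,0]
}}

```text
time_s: 24.1
ee_pos: [0.5799, 0.0173, 0.1105]
orientation: [0.039, 0.999, 0.0, 0.0]
contact_force: [-0.5, -0.2, -0.2]
finger_gap: 0.056
gripper_force: 25.0
```

{"op": "step_arm", "data": {
  "plan": [-0.015,0,0,0,0,0,0,0,0,0,0,0,0,0]
}}

```text
time_s: 24.3
ee_pos: [0.5813, 0.0173, 0.1106]
orientation: [0.038, 0.999, 0.0, 0.0]
contact_force: [-0.5, -0.2, -0.1]
finger_gap: 0.0557
gripper_force: 25.0
```

{"op": "step_arm", "data": {
  "plan": [-0.015,0,0,0,0,0,0,0,0,0,0,0,0,0]
}}

```text
time_s: 24.5
ee_pos: [0.5828, 0.0171, 0.1105]
orientation: [0.038, 0.999, 0.0, 0.0]
contact_force: [0.2, 0.1, -0.2]
finger_gap: 0.0558
gripper_force: 25.0
```

{"op": "step_arm", "data": {
  "plan": [-0.015,0,0,0,0,0,0,0,0,0,0,0,0,0]
}}

```text
time_s: 24.7
ee_pos: [0.5834, 0.0172, 0.1107]
orientation: [0.038, 0.999, -0.0, -0.001]
contact_force: [-5.0, 0.1, 4.6]
finger_gap: 0.0556
gripper_force: 25.0
```

{"op": "step_arm", "data": {
  "plan": [-0.015,0,0,0,0,0,0,0,0,0,0,0,0,0]
}}

```text
time_s: 24.9
ee_pos: [0.5837, 0.0173, 0.1109]
orientation: [0.038, 0.999, -0.0, -0.002]
contact_force: [-12.4, 0.3, 12.3]
finger_gap: 0.0554
gripper_force: 25.0
```

It has reached the stop. I'll relax, let go, rise and retreat.

{"op": "step_arm", "data": {
  "plan": [0.022,0,0,0,0,0,0,0,0,0,0,0,0,0,0,0,0,0,0,0,1,0,0,0,0,0,0,1,0,0,0,0,0,0,1,0,0,0,0,0,0,1,0,0,-0.3,0,0,0,1,0,0,-0.4,0,0,0,1,0,0,-0.4,0,0,0,1,0,0,-0.4,0,0,0,1,0,0,0,0,0,0,1]
}}

```text
time_s: 26.0
ee_pos: [0.5858, 0.018, 0.2662]
orientation: [0.038, 0.999, 0.0, 0.004]
contact_force: [1.0, 0.6, 0.1]
finger_gap: 0.0866
gripper_force: 0.0
```

```bash
python3 - <<'E'
from h import *
d=snapshot("wrist");cv2.imwrite("pics/w7.png",d["img"][:420]);s=state();print(s["ee_pos"])
e=snapshot("side");c=e["img"][150:420,200:450];cv2.imwrite("pics/s7.png",np.hstack([d["img"][:330,:],cv2.resize(c,(305,330))[:, :160]]))
E
```

```text
[0.5847802  0.01757108 0.26326299]
```

View pics/w7.png

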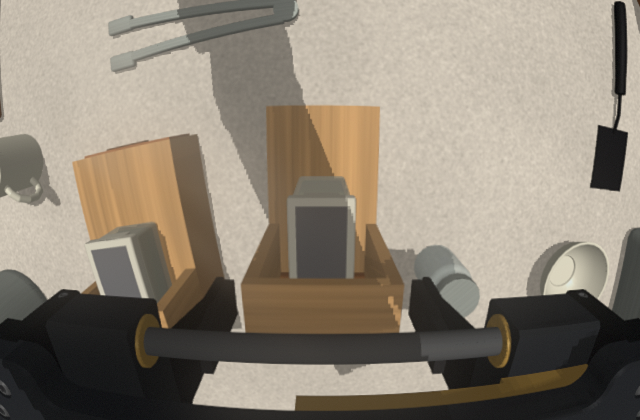

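The tall tub stands straight in its bay, with its near lid edge at (288,197) to (355,197), and the short one is still in place. I'll check the depth numerically.

```bash
python3 - <<'E'
from h import *
d=snapshot("wrist")
for n,q,z in(("deckfront",[(266,106),(380,106)],.015),("tub near lid",[(288,197),(355,197)],.139),("tub near bottom",[(299,178),(346,178)],.015),("rooffront",[(243,281),(403,279)],.177)):
    c=cast(d,q,z,True);print(n,c.round(4).tolist(),c.mean(0).round(4))
E
```

```text
deckfront [[0.4807, -0.0363, 0.015], [0.4902, 0.087, 0.015]] [0.4854 0.0254 0.015 ]
tub near lid [[0.5586, -0.0079, 0.139], [0.5626, 0.0444, 0.139]] [0.5606 0.0183 0.139 ]
tub near bottom [[0.5638, -0.0073, 0.015], [0.5678, 0.0447, 0.015]] [0.5658 0.0187 0.015 ]
rooffront [[0.6108, -0.0439, 0.177], [0.6183, 0.0744, 0.177]] [0.6145 0.0152 0.177 ]
```

{"op": "step_arm", "data": {
  "plan": [0.2,0,-0.3,0,0,0,1,0.3,0,-0.2,0,0,0,1,0.2,0,0,0,0,0,1,0,0,0,0,0,0,1,0,0,0,0,0,0,1]
}}

```text
time_s: 26.65
ee_pos: [0.5133, 0.0217, 0.3096]
orientation: [0.039, 0.999, -0.001, -0.001]
contact_force: [0.5, -0.2, 0.4]
finger_gap: 0.087
gripper_force: 0.0
```

```bash
python3 -c "
from plant import *
print(sign_off())"
```

```text
the job is handed in; nothing more can be done
None
```

I put the short tub in the low tier and the tall tub in the tall tier, each slid in until it met the back stop, then released and left upright. I handed the job in at about 27 s of the 72 s allowed; `sign_off()` returned no verdict.

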